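# Pin the proofing press carriage and start the ink drive

## Robot

A 7-joint arm with a two-finger parallel gripper is mounted at the origin on the work surface. World frame = base frame: x ahead of the robot, y to its left, z up, the work surface at z = 0. Lengths are in m, angles in rad, forces in N, time in s.
With the tool pointing down it reaches from about 0.4 to 0.9 m from the base axis. Payload 5.5 kg.
Tool frame: the origin (TCP) lies midway between the tips of the shut fingers; the grasp point (between the pads) lies 19 mm behind it (manip.grip_depth is the distance from the TCP to the grasp point, in m); z points along the fingers, y is the line along which they close (so a half turn about z gives the same grasp; the last joint's range is limited). The gripper opens to 92 mm and grips with 3 to 60 N. Pads are 19 mm wide; open, the fingers measure 130 mm over their backs; the gripper's body (75 mm by 190 mm) begins 47 mm behind the grasp point.
Start: joints at [1.415, 0.501, -0.427, 1.55, 0.221, 1.138, -0.21], TCP at [0.264, -0.594, 0.227] pointing down, gripper open.
Joint ranges: [-2.88, 2.88], [-0.31, 2.03], [-1.54, 1.56], [0.2, 2.42], [-1.41, 4.55], [0.19, 2.02], [-2.57, 2.57]. Speed limits (rad/s): [2.57, 2.57, 3.14, 3.14, 3.14, 3.14, 3.14].

## Interface

Orientations are given as a unit quaternion [x, y, z, w].
In Python, from bench import manip, effector, viewer gives the robot as it stands. Calls block until the motion is done:
- manip.move_pose(position, orientation): joint-space move of the TCP to a pose.
- manip.servo_line(position, ori=None, vel=0.15): straight line of the TCP; ori=None keeps the orientation; vel is the mean speed in m/s.
- manip.movej(angles): joint-space move.
- effector.open_jaws() and effector.close(f_grip=None): open the fingers fully, or close them until they stop; f_grip is the grip in N (None keeps the last).
- manip.sleep(seconds).
- manip.solve_ik(position, orientation): joint angles nearest the present ones, or None.
- viewer.get_image(name): name is "scene" or "side" or "wrist"; returns the picture (480x640x3 uint8, red, green, blue); there is no depth.
- viewer.get_calibration(name): a dict with "vfov" (degrees; the focal length in pixels is half the picture's height over the tangent of half this angle, whatever the lens; pixels are square), "cx", "cy" (the principal point, pixels), "dist_coeffs" ([k1, k2, p1, p2, k3] as OpenCV has them; the pictures are not rectified), "eye" and "attitude" of the camera in the world. Camera axes: x right, y down, z forward; pixel columns grow to the right and rows downward; lengths in m; the calibration is good to about 2 mm. A picture is of the moment at which its call begins: read the wrist's pose just before it. get_calibration takes no time and is no camera call; for the wrist camera it gives the pose at the moment of the call.
A pose or a line that the arm cannot do raises manip.PlanningError and nothing moves.
- manip.hand_in(): hands the job in; it is judged then, once.
Readings, each from a call of its own:
- manip.current_clock(): time.
- manip.current_q(): joint angles.
- manip.current_joint_velocities(): joint speeds.
- manip.current_tau(): joint torques, N m.
- manip.current_tool_pos(): TCP position.
- manip.current_tcp_rot(): TCP orientation.
- manip.current_force(): force on the tool from outside, world axes, zero at the start.
- manip.current_wrist_torque(): the same for the moment, N m.
- manip.current_finger_gap(): finger opening in m.
- manip.current_gripper_force(): force on a finger pad.
Only numpy, scipy, OpenCV 4.12 (cv2) and the standard library are available. Lean on these libraries where they do the work, as an engineer would, in place of code of your own. Each camera call takes 0.05 s, during which the arm holds its last target. There are 200 camera calls.

## Task

Lock the press's parked carriage: take the locking pin out of its wooden tray and push it fully home through the fork and the carriage tongue between its jaws, so that the pin's collar sits against the fork. Only then flip the guard on the push-button station up until it stays open by itself, and press the black start button beneath it all the way down; leave the guard standing open. Leave the two ink tins beside the fork and the hand roller where they are.

Things in the scene. Friction and masses are not known exactly. Their poses are not given: they have to be found in the camera images.
- pin_shank (a point): Loose steel locking pin, 148 mm long, 0.22 kg: round shank 16 mm thick and 108 mm long (last 12 mm taper to a 6 mm nose), collar 28 mm wide and 6 mm thick, black round knob 40 mm wide and 34 mm long. This point: on its axis, 36 mm from the collar's shank-side face, 72 mm from the nose tip; +x along the axis to the nose. At the start it lies level, axis 38 mm above the table, in its tray.
- pin_knob (a point): Middle of the pin's knob, on the axis, 23 mm behind the collar's shank-side face; +x to the nose. The fork takes the whole shank, so the pin is started in the holes by its shank, let go, then taken again (or pushed) by this knob. Let go with 50 mm or more of nose and shank in the holes it hangs there safely, the knob drooping up to about 13 mm.
- pin_collar (a point): Point on the pin's axis at the collar's shank-side face, the face that comes to bear on the fork; +x towards the nose.
- fork_mouth (a point): Centre of the pin hole in the outer face of the dark steel fork on the front of the green press, 110 mm above the table; +x runs level along the holes into the press: the pin goes in along +x. Then: jaw 12 mm (hole 19.5), gap 3, carriage tongue 16 (hole 21), gap 3, jaw 12 mm (hole 19.5), 60 mm free behind; all fixed, in line. Jaws: 56 mm wide, top 32 mm above the holes' axis.
- guard (a joint): Angle (rad) of the steel guard on the grey push-button station: 0 shut, 1.92 open against its stop. A light hood, 0.14 kg, 84 mm wide, 86 mm long, 40 mm high over the start button, hinged at its far edge. Let go below about 1.0 rad it falls shut; beyond about 1.2 rad it falls open and stays.
- guard_tab (a point): Lift tab of the guard: flat steel tongue 40 mm wide (along y), 6 mm thick, 31 mm out from the middle of the hood's near top edge. This point: 11 mm from its free end, mid-thickness; it turns with the guard. Shut, it is 112 mm above the table, 41 mm above the station's flat top, and its +x points level from tab to hinge. Pinched by its side edges it pivots freely in the fingers.
- guard_hinge (a point): Middle of the guard's hinge axis (its y axis); the frame turns with the guard. With x taken level from tab to hinge and the guard at angle a, the tab point lies -0.106 cos a + 0.037 sin a along x and 0.106 sin a + 0.037 cos a (m) above this point.
- start_top (a point): Top centre of the black round start button, 38 mm wide, under the guard, 42 mm from the hinge axis towards the tab; it moves straight down. It stands 23 mm above the station's flat top, 94 mm above the table. The red mushroom stop, 100 mm beside it (to -y of the hinge's frame), is not part of the job.
- start (a joint): Travel of the start button: 0 up, 0.007 m fully down (about 6 N); it springs back.
- tin_large: Ink tin, 83 mm in diameter, 70 mm high, loose, left of the fork. Origin at its foot.
- tin_small: Ink tin, 69 mm in diameter, 55 mm high, loose, right of the fork. Origin at its foot.
- brayer: Hand roller with a black rubber roll 120 mm wide and 48 mm in diameter, wooden handle, 190 mm long overall, lying on the ink slab in front of the robot. Origin under the roll.
- tray: Fixed wooden tool tray that holds the pin, nose to the tray's +x; origin under the shank point, on the table, 30 mm from the collar's face. The pin's knob is sunk in a close pocket with walls 58 mm high, so there it can be taken only by the shank, from above, across an open gap in the tray 69 mm long (x -27 to +42 mm), floor 12 mm high. A 42 mm high saddle carries the nose end.
Not all that is in view belongs to the job. What is shaped like the part that bears pin_shank but blue is not meant.

How it is judged:
On the way, in this order (a step that is already met when the one before it is completed fails the run):
1. the pin is home through fork and tongue (distance between pin_collar and fork_mouth below 0.006 m and angle between the x axis of pin_collar and the x axis of fork_mouth, either way round below 0.12 rad), for 0.2 s.
2. the guard is flipped up past the point where it stays (value of joint guard above 1.4 rad), for 0.2 s.
3. the start button is pressed fully down with the guard up (value of joint start above 0.0055 m and value of joint guard above 1.4 rad), for 0.1 s.
At the end, for the whole second after the job is handed in: The pin is home: its collar face within 6 mm of the centre of the fork's mouth and its axis within 0.12 rad of the holes; the guard stands open (over 1.4 rad) at rest; the start button, having been pressed at least 5.5 mm, is up again (all of step 1 and value of joint guard above 1.4 rad and velocity of joint guard below 0.1 rad/s and value of joint start below 0.003 m); the robot touches nothing.
It fails at once if the start button is pressed while the pin is not home (value of joint start above 0.0045 m and distance between pin_collar and fork_mouth above 0.008 m).
It fails at once if an ink tin beside the fork or the hand roller is shoved more than 50 mm, or a tin is knocked over (distance of any of tin_large, tin_small, brayer from where it was at the start of the episode above 0.05 m or angle between any of tin_large, tin_small's own z axis and vertical above 0.8 rad).
It also fails if it takes over 72 s, if anything falls off the work surface, if the arm or the gripper's body presses on something with over 40 N, if the wrist force passes 120 N, or if a joint passes its speed limit or range.

## Working session

There is one attempt and no reset: what is moved stays moved. The work goes in short steps, each a Python script; the robot and the scene stay as the last script left them, time stands still between calls to the robot, and variables do not carry over. Pictures are saved under pics/ and viewed, at most 10 in all, crops included, and the job is handed in when it is done.

```bash
ls; mkdir -p pics
python3 - <<'E'
from bench import manip, effector, viewer
import cv2
for n in ("scene","side","wrist"):
    c=viewer.get_calibration(n); print(n,c)
    cv2.imwrite(f"pics/{n}0.png",viewer.get_image(n)[:,:,::-1])
print(manip.current_tcp_rot(),manip.current_clock())
E
```

```text
pics
scene {'vfov': 42.9755695864756, 'cx': 312.5779668531878, 'cy': 231.17978942022154, 'dist_coeffs': array([-0.20363547,  0.        ,  0.        ,  0.        ,  0.        ]), 'eye': array([1.26342837, 0.30467439, 0.92607863]), 'attitude': array([ 0.53260907,  0.75193146, -0.31156751, -0.23206107])}
side {'vfov': 46.22158721833501, 'cx': 318.4574926618392, 'cy': 250.12840552428116, 'dist_coeffs': array([-0.16658221,  0.        ,  0.        ,  0.        ,  0.        ]), 'eye': array([0.03836744, 1.05008736, 0.73451704]), 'attitude': array([-0.15229764,  0.85111417, -0.49267377,  0.09840048])}
wrist {'vfov': 71.9688925735574, 'cx': 317.91953864934334, 'cy': 240.42012710340867, 'dist_coeffs': array([-0.03611756,  0.        ,  0.        ,  0.        ,  0.        ]), 'eye': array([ 0.33411459, -0.56392613,  0.38239258]), 'attitude': array([ 0.83014522, -0.53894091, -0.07837386,  0.11941167])}
[ 9.78152136e-01  2.07889067e-01 -1.37063753e-04 -7.18286263e-04] 0.15
```

View pics/scene0.png

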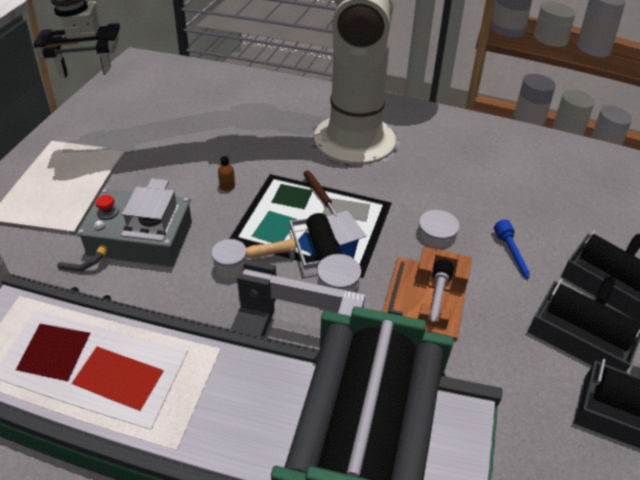

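View pics/side0.png

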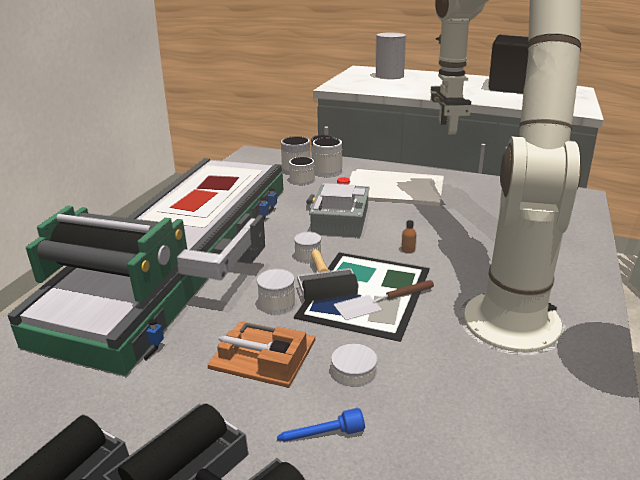

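The scene view shows the station at (140,225) with the tab at (158,184), the fork near (257,285), and the pin in its tray with the knob at (443,268) and nose at (435,315). The blue pin is a decoy. In the side view the fork is at (255,240), the large tin at (276,290), the small tin at (308,246) and the pin at (222–283,343).

```bash
cat > h.py <<'E'
import numpy as np, cv2
from scipy.spatial.transform import Rotation as R
from bench import manip, effector, viewer
def K(c):
    f=240/np.tan(np.radians(c["vfov"]/2)); return np.array([[f,0,c["cx"]],[0,f,c["cy"]],[0,0,1]])
def ray(c,p):
    u=cv2.undistortPoints(np.array([[p]],float),K(c),c["dist_coeffs"])[0,0]
    return R.from_quat(c["attitude"]).apply([u[0],u[1],1.])
def onz(c,p,z):
    d=ray(c,p); return c["eye"]+d*(z-c["eye"][2])/d[2]
def proj(c,P):
    r=R.from_quat(c["attitude"]).inv()
    P=r.apply(np.atleast_2d(P)-c["eye"])
    return cv2.projectPoints(P,np.zeros(3),np.zeros(3),K(c),c["dist_coeffs"])[0][:,0]
def tri(c1,p1,c2,p2):
    d1,d2=ray(c1,p1),ray(c2,p2)
    s=np.linalg.lstsq(np.c_[d1,-d2],c2["eye"]-c1["eye"],rcond=None)[0]
    a,b=c1["eye"]+s[0]*d1,c2["eye"]+s[1]*d2
    return (a+b)/2,np.linalg.norm(a-b)
def down(yaw):  # tool z down, tool x at yaw
    return (R.from_euler('z',yaw)*R.from_euler('x',np.pi)).as_quat()
def snap(name,cam="wrist"):
    import json
    c=viewer.get_calibration(cam); im=viewer.get_image(cam)
    cv2.imwrite(f"pics/{name}.png",im[:,:,::-1])
    json.dump({k:np.array(v).tolist() for k,v in c.items()},open(f"pics/{name}.json","w"))
    return c
def load(name):
    import json
    return {k:np.array(v) for k,v in json.load(open(f"pics/{name}.json")).items()}
np.set_printoptions(precision=4,suppress=True)
E
python3 - <<'E'
from h import *
s,d=viewer.get_calibration("scene"),viewer.get_calibration("side")
for n,p,z in [("knob",(443,268),.045),("nose",(435,316),.038),("tab",(160,183),.112),("fork top",(257,268),.142),("red",(105,203),.1),("tinL",(339,270),.07),("tinS",(229,252),.055)]:
    print(n,onz(s,p,z))
for n,p,z in [("knob",(283,346),.045),("nose",(222,340),.038),("tinL",(276,283),.07),("tinS",(308,241),.055),("forktop",(258,225),.142)]:
    print("side",n,onz(d,p,z))
c=viewer.get_calibration("wrist"); T=R.from_quat(manip.current_tcp_rot())
print(T.inv().apply(c["eye"]-manip.current_tool_pos()), (T.inv()*R.from_quat(c["attitude"])).as_matrix())
E
python3 -c "
import cv2
a=cv2.imread('pics/scene0.png')[230:350,200:380];b=cv2.imread('pics/side0.png')[195:315,170:350]
import numpy as np
cv2.imwrite('pics/fz.png',np.hstack([cv2.resize(a,(400,266),interpolation=2),cv2.resize(b,(400,266),interpolation=2)]))"
```

```text
knob [0.4147 0.3018 0.045 ]
nose [0.5328 0.3097 0.038 ]
tab [ 0.4419 -0.3018  0.112 ]
fork top [ 0.6182 -0.0049  0.142 ]
red [ 0.5257 -0.3893  0.1   ]
tinL [0.5109 0.1144 0.07  ]
tinS [ 0.5262 -0.1078  0.055 ]
side knob [0.4126 0.2932 0.045 ]
side nose [0.5375 0.3104 0.038 ]
side tinL [0.5004 0.1298 0.07  ]
side tinS [ 0.5155 -0.0943  0.055 ]
side forktop [0.5932 0.0183 0.142 ]
[ 0.076   0.0014 -0.1566] [[ 0.0001 -0.9592 -0.2828]
 [ 1.      0.      0.0003]
 [-0.0003 -0.2828  0.9592]]
```

View pics/fz.png

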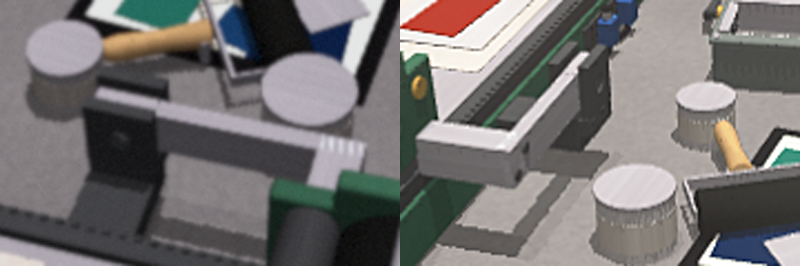

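Zoomed in, the fork at about (0.60, 0) opens toward the robot, between the tins. Next are close wrist looks at the station, fork and tray.

Run:
```python
from h import *
def go(p,yaw):
    q=down(yaw); 
    if manip.solve_ik(p,q) is None: return False
    try: manip.move_pose(p,q); return True
    except manip.PlanningError as e: print(e); return False
for y in (0,-.3,.3,np.pi):
    if go([.50,-.30,.27],y): print("st",y); snap("st1"); break
for y in (np.pi,-np.pi+.3,np.pi-.3,np.pi/2,0):
    if go([.46,0.0,.22],y): print("fork",y); snap("fk1"); break
for y in (0.08,0.3):
    if go([.47,.30,.22],y): print("tray",y); snap("tr1"); break
print(manip.current_clock(),manip.current_q())
```

```text
st 0
fork 3.141592653589793
tray 0.08
6.6167 [-0.1081  0.376  -0.6326  1.7886  0.2517  1.0588 -2.323 ]
```

View pics/tr1.png

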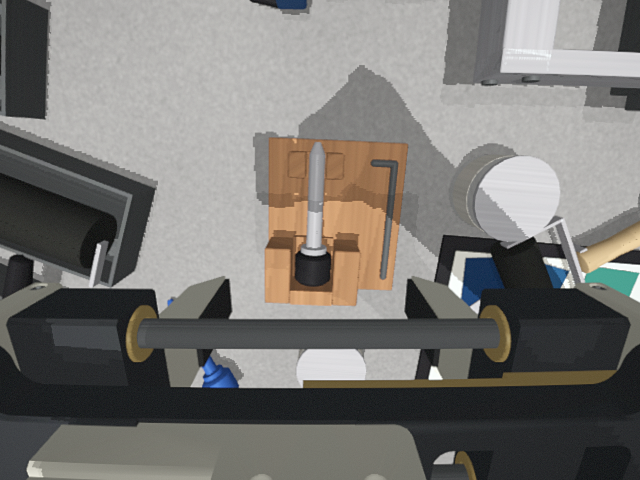

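View pics/fk1.png

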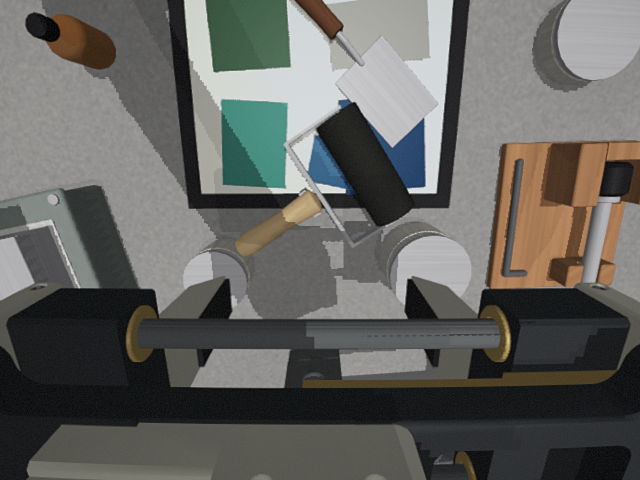

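View pics/st1.png

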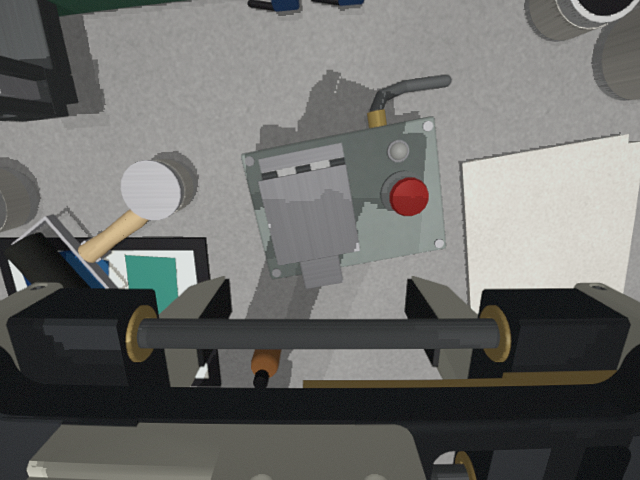

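```bash
python3 - <<'E'
from h import *
t=load("tr1"); im=cv2.imread("pics/tr1.png").astype(int)
# shank mid line: grey pixels per row
pts=[]
for r in range(160,240,6):
    row=im[r]; sat=row.max(1)-row.min(1)
    x=np.where(sat[285:350]<18)[0]+285
    if len(x): print(r,x.min(),x.max(),len(x))
nose=onz(t,(318,142),.038); col=onz(t,(314.5,248),.038)
print("nose",nose,"collar",col,"len",np.linalg.norm(nose-col),"yaw",np.arctan2(*(nose-col)[1::-1]))
print("key",onz(t,(392,165),.016),onz(t,(384,275),.016))
s=load("st1")
e=[onz(s,p,.112) for p in ((264,188),(275,264),(346,155),(357,248),(300,262),(335,255),(306,288),(341,281),(324,285))]
for a in e: print(a)
for i,j in ((0,1),(2,3)): v=e[i]-e[j]; print("hood yaw",np.arctan2(v[1],v[0]),np.linalg.norm(v))
v=e[4]-e[5];print("tab y",np.arctan2(-v[0],v[1]),np.linalg.norm(v))
print("red",onz(s,(409,196),.1),"screws",[onz(s,p,.071)[:2] for p in ((248,158),(429,125),(439,243),(277,272))])
E
python3 -c "
import cv2,numpy as np
a=cv2.imread('pics/st1.png')[130:300,230:400];b=cv2.imread('pics/tr1.png')[130:300,235:405]
cv2.imwrite('pics/zz.png',np.hstack([cv2.resize(x,(400,400),interpolation=2) for x in (a,b)]))"
```

```text
160 310 324 15
166 309 323 15
172 309 323 15
178 309 323 15
184 309 323 15
190 309 322 14
196 308 322 15
202 308 322 15
208 308 321 14
214 308 321 14
220 308 321 14
226 307 321 15
232 307 321 15
238 307 321 15
nose [0.5477 0.3042 0.038 ] collar [0.4382 0.2992 0.038 ] len 0.10958143598412787 yaw 0.04562831404238129
key [0.5307 0.2234 0.016 ] [0.4045 0.2148 0.016 ]
[ 0.535 -0.252  0.112]
[ 0.4582 -0.2596  0.112 ]
[ 0.5653 -0.3292  0.112 ]
[ 0.4751 -0.3422  0.112 ]
[ 0.4603 -0.285   0.112 ]
[ 0.4677 -0.3203  0.112 ]
[ 0.4317 -0.2907  0.112 ]
[ 0.4394 -0.3268  0.112 ]
[ 0.435  -0.3093  0.112 ]
hood yaw 0.09773860369175776 0.07716854269855453
hood yaw 0.1427324876327868 0.09111431206644681
tab y 0.20706631022364302 0.03606980639961642
red [ 0.5254 -0.3937  0.1   ] screws [array([ 0.5611, -0.23  ]), array([ 0.594 , -0.4171]), array([ 0.4677, -0.4399]), array([ 0.433 , -0.2558])]
```

View pics/zz.png

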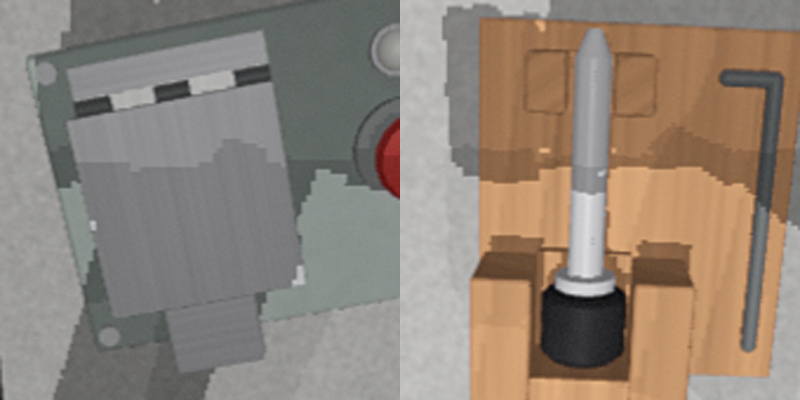

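The tray crop confirms the pin lies at a yaw of about 0.045, with nose (318,142) and collar (314,248), length 109.6 mm (108 expected). The station yaw is about 0.19, and red stop's measured position agrees with the computed one. I'll grasp the pin, then look at the fork on the way over.

Run:
```python
from h import *
q=down(.045); x,y=.4725,.3007
manip.move_pose([x,y,.12],q)
manip.servo_line([x,y,.019],vel=.12)
effector.close(f_grip=55); print("gap",manip.current_finger_gap())
manip.servo_line([x,y,.17],vel=.15)
print("gap",manip.current_finger_gap(),manip.current_force())
manip.move_pose([.46,.09,.22],down(0))
snap("fk2"); print(manip.current_clock(),manip.current_q())
for yw in (0,.1,-.1): print(manip.solve_ik([.51,.0,.091],down(yw)))
```

```text
gap 0.014416396390227126
gap 0.014575454802173406 [-0.6009  0.996  -2.8679]
11.3667 [ 0.2725  0.1938 -0.584   1.9923  0.1259  0.9904 -1.9403]
[ 0.331   0.4505 -0.4647  2.0057  0.2906  0.749  -1.8793]
[ 0.3396  0.4525 -0.4753  2.0055  0.2977  0.7505 -1.7855]
[ 0.3224  0.4486 -0.454   2.006   0.2836  0.7475 -1.9732]
```

View pics/fk2.png

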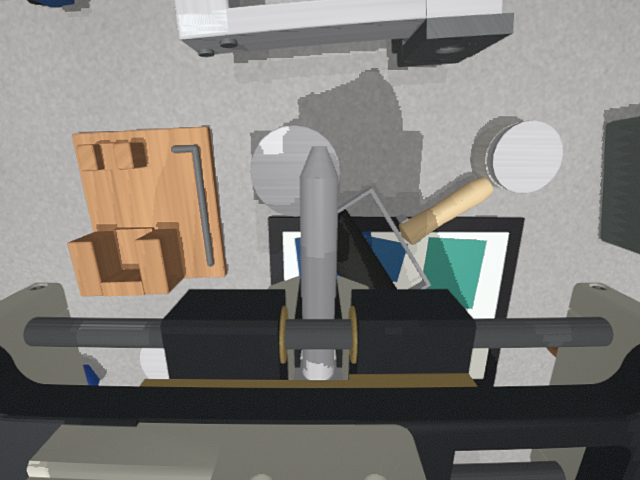

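```bash
python3 -c "
import cv2,numpy as np
a=cv2.imread('pics/fk2.png')[0:80,370:530]
cv2.imwrite('pics/z3.png',cv2.resize(a,(800,400),interpolation=2))"
```

```text
(no output)
```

View pics/z3.png

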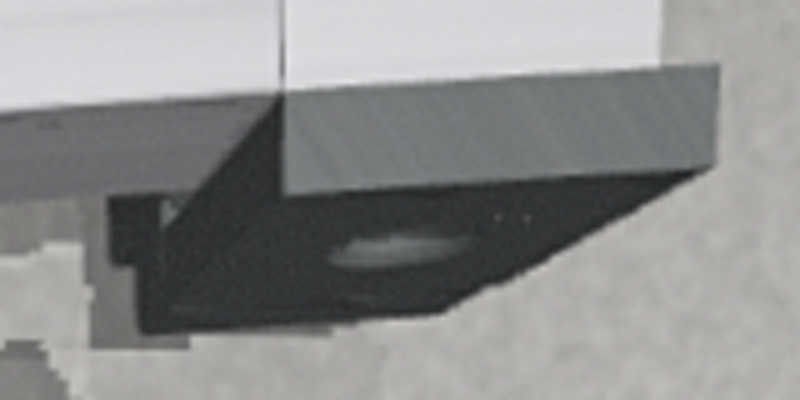

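Run:
```python
from h import *
c=load("fk2")
L,Rr=onz(c,(427,39),.142),onz(c,(513,33.4),.142)
v=L-Rr; yaw=np.arctan2(-v[0],v[1]); m=(L+Rr)/2
print(L,Rr,"w",np.linalg.norm(v),"yaw",yaw,"mid",m)
# depth edges: back-left top (427,18.6), back right (514,13)
print("back",onz(c,(427,18.6),.142),onz(c,(514,13),.142))
n=np.array([np.cos(yaw),np.sin(yaw),0])
d=ray(c,(450,50)); s=n@(m-c["eye"])/(n@d); print("hole on face",c["eye"]+s*d)
# scene camera check of model : pixel of L,R in scene
g=manip.current_tool_pos(); T=R.from_quat(manip.current_tcp_rot())
gp=g+T.apply([0,0,-manip.grip_depth]); print("grasp",gp)
print("nose",onz(c,(319,147),gp[2]), "mid",onz(c,(318.5,200),gp[2]),"collarish",onz(c,(318,374),gp[2]))
```

```text
[0.6013 0.0206 0.142 ] [ 0.6057 -0.0347  0.142 ] w 0.055454951307467575 yaw 0.079605137678849 mid [ 0.6035 -0.007   0.142 ]
back [0.613  0.0215 0.142 ] [ 0.6174 -0.0337  0.142 ]
hole on face [ 0.6035 -0.0068  0.1086]
grasp [0.46   0.0919 0.2386]
nose [0.5352 0.0894 0.2386] mid [0.5137 0.0896 0.2386] collarish [0.4268 0.0897 0.2386]
```

```bash
cat >> h.py <<'E'
MOUTH=np.array([.6035,-.007,.110]); YAW=.08; N=np.array([np.cos(YAW),np.sin(YAW),0])
E
python3 - <<'E'
from h import *
print(manip.current_tool_pos(),R.from_quat(manip.current_tcp_rot()).as_matrix())
p=MOUTH-N*(.075+.02); p[2]=.091
manip.move_pose([p[0],p[1],.19],down(YAW))
manip.servo_line(p,vel=.12)
print(p,manip.current_tool_pos(),R.from_quat(manip.current_tcp_rot()).as_matrix()[:,2],manip.current_force(),manip.current_clock())
snap("ins1"); snap("ins1s","side")
a=cv2.imread('pics/ins1.png')[0:230,200:460];b=cv2.imread('pics/ins1s.png')[200:300,190:320]
cv2.imwrite('pics/z4.png',np.hstack([cv2.resize(a,(400,354),interpolation=2),cv2.resize(b,(400,354),interpolation=2)]))
E
```

```text
[0.46   0.092  0.2198] [[ 1.      0.0026 -0.0001]
 [ 0.0026 -1.      0.0012]
 [-0.0001 -0.0012 -1.    ]]
[ 0.5088 -0.0146  0.091 ] [ 0.5095 -0.0143  0.0917] [ 0.0014  0.     -1.    ] [-0.6355  0.2675 -1.8379] 12.8917
```

View pics/z4.png

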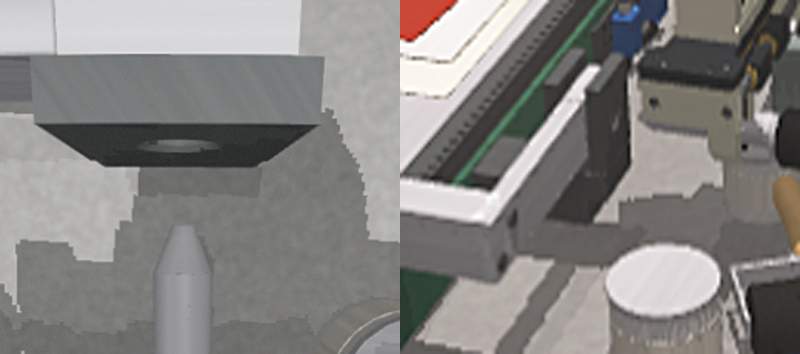

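```bash
python3 - <<'E'
from h import *
c=load("ins1s"); g=manip.current_tool_pos()+[0,0,.019]
P=[g,g+N*.074,g-N*.034,g-N*.057,MOUTH,MOUTH+[0,0,.032]]
for p in proj(c,P): print(p,(p-[190,200])*[400/130,3.54])
w=load("ins1"); print(proj(w,P), (proj(w,P)-[200,0])*[400/260,354/230])
E
python3 -c "
import cv2
cv2.imwrite('pics/z5.png',cv2.resize(cv2.imread('pics/ins1s.png')[190:290,230:380],(780,520),interpolation=2))"
```

```text
[297.0616 235.9645] [329.4203 127.3144]
[267.5808 232.3167] [238.71  114.401]
[310.9146 237.6824] [372.0449 133.3956]
[320.3924 238.859 ] [401.2074 137.561 ]
[259.7461 231.6936] [214.6034 112.1954]
[258.8315 219.7349] [211.7893  69.8616]
[[315.1366 314.353 ]
 [314.8043 149.2841]
 [315.2733 375.499 ]
 [315.3598 412.4672]
 [314.6969  95.9709]
 [313.7162  80.9655]] [[177.1332 483.8303]
 [176.622  229.7678]
 [177.3436 577.942 ]
 [177.4766 634.8409]
 [176.4567 147.7118]
 [174.948  124.6164]]
```

View pics/z5.png

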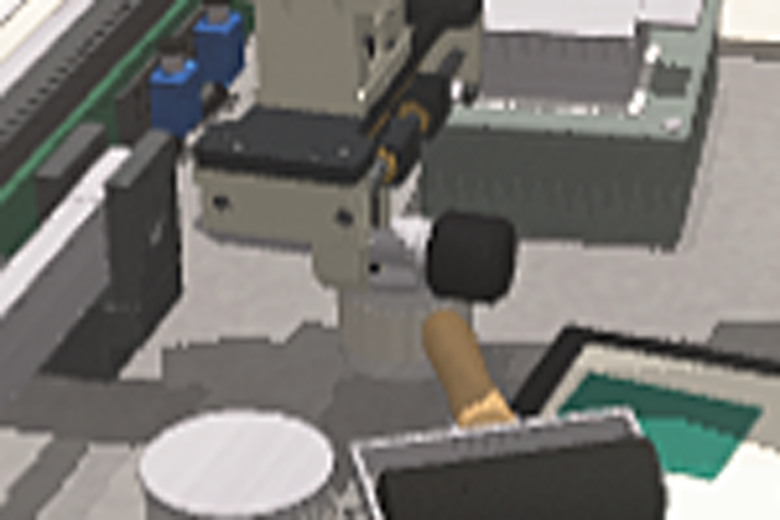

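Side view: the knob lands within 1 px of its predicted position, so the pin is level in the grip. Wrist view: the nose is less than 1 mm off the hole's line. Inserting now, watching force (no more pictures to view).

Run:
```python
from h import *
off=np.array([0,.0004,-.0006])
f0=manip.current_force()
for d in (.018,.0,-.02,-.035,-.045,-.054):   # nose distance before the mouth
    p=MOUTH-N*(.075+d); p[2]=.091; p=p+off
    manip.servo_line(p,vel=.06)
    f=manip.current_force()-f0
    print(d,manip.current_tool_pos()-p,f,manip.current_wrist_torque(),manip.current_finger_gap())
    if np.linalg.norm(f)>25: print("stop");break
print(manip.current_clock())
```

```text
0.018 [ 0.0005 -0.      0.0004] [-0.0836 -1.0046  0.66  ] [-0.03    0.0231  0.0297] 0.014286332413148932
0.0 [ 0.0003  0.0002 -0.0001] [-0.2489 -1.3377 -0.005 ] [ 0.0097 -0.0034 -0.0081] 0.014588388733903671
-0.02 [ 0.0002  0.0001 -0.0001] [-0.5208 -1.3179  1.3207] [0.084  0.0412 0.0114] 0.014494717558356742
-0.035 [0.0004 0.0001 0.    ] [-0.3815 -1.2212  1.1152] [ 0.0086  0.0305 -0.0163] 0.0146700136226546
-0.045 [0.0005 0.0001 0.0001] [-0.1087 -1.4176  0.02  ] [-0.0183 -0.0392 -0.0141] 0.014529742589924892
-0.054 [0.0005 0.0002 0.    ] [-0.9424 -0.3025  0.0579] [ 0.0305 -0.0262  0.0048] 0.014460209535204528
15.1917
```

Run:
```python
from h import *
effector.open_jaws()
p=manip.current_tool_pos(); p[2]=.2; manip.servo_line(p,vel=.2)
k=MOUTH-N*(.108-.054+.023)
c=snap("kn","side"); im=cv2.imread("pics/kn.png")
pp=proj(c,[k,k-[0,0,.006],k-[0,0,.012]]); print(k,pp)
u,v=pp[0].round().astype(int); w=im[v-18:v+22,u-22:u+22].max(2)
n,lab,st,cen=cv2.connectedComponentsWithStats((w<60).astype(np.uint8))
for i in range(1,n):
    if st[i,4]>20: print(st[i],cen[i]+[u-22,v-18])
for r in w[::2,::2]: print(' '.join(f'{x:3d}' for x in r))
```

```text
[ 0.5267 -0.0132  0.11  ] [[290.167  235.4606]
 [290.2736 237.7003]
 [290.38   239.9302]]
[ 14  14  18  18 243] [290.465  239.5103]
161 181 182 180 177 179 178 180 180 182 178 181 181 179 179 181 181 180 178 180 184 119
170 179 179 179 182 183 185 181 181 177 178 179 182 181 181 182 181 181 181 181 182 118
181 179 178 178 177 178 178 178 180 182 178 182 181 180 179 180 181 182 182 178 179 131
179 175 177 176 177 179 179 178 181 178 177 178 178 178 176 180 181 183 183 178 182 139
179 179 176 176 176 176 177 178 174 174 178 179 176 178 182 177 179 179 175 176 181  91
176 176 175 179 177 177 179 181 177 177 178 177 174 176 180 178 178 177 181 179 189  96
177 176 177 178 175 172 174 173 177 182 181 179 178 179 177 182 178 177 179 182  99  98
164 162 171 174 173 174 174 176 187  84  53 123 160 173 186 184 178 178 188 186 143 156
127 226 220 203 186 185 177 224  90  49  51  48  44  35  55 120 219 231 226 226 230 231
108 172 178 194 210 215 214 226  39  55  55  56  56  55  46  28 201 209 204 209 209 208
 90 100 115 129 144 158 163 139  45  47  49  55  53  54  47  36 132 139 140 141 138 138
186 172 139 115  94  92 135  50  44  45  48  49  49  47  45  35 147 143 135 142 141 141
178 178 179 181 183 170 102  24  43  45  44  46  46  45  41  36 130 123 123 122 120 122
175 172 177 177 176 176 140  47  40  42  43  43  45  42  40  39 121 124 126 123 124 122
177 177 178 176 174 178 178 141  30  38  39  41  42  42  38 108 102  97 100  98  96 101
162 161 188 184 182 179 179 185 139 119  91  39  30  34  50 125 119 120 120 119 122 120
109 109 103 102 103  99 162 154 179 181 190 192 165 134 124 121 135 122 125 121 117 127
112 111 112 110 114  99  98  91 171 166 165 166 179 190 118 120 122 123 122 129 120 129
110 110 112 115  99 101 100 100  94  93  91  91  91  93 119 121 121 120 124 127 120 129
111 111 111  96  98  99  98 100  99  99 102 101 100 101 118 120 122 121 123 127 120 130
```

The knob blob is at (290.5, 239.5), which means about 11 mm of droop, within spec. I'll grip it there, lift it level and push home.

Run:
```python
from h import *
def at(d,z): p=MOUTH-N*d; p[1]+=.0004; p[2]=z-.019; return p
q=down(YAW)
manip.servo_line(at(.077,.2),q,vel=.2)
manip.servo_line(at(.077,.101),vel=.15)
f0=manip.current_force()
effector.close(f_grip=20); print("gap",manip.current_finger_gap())
for z in (.105,.109):
    manip.servo_line(at(.077,z),vel=.05); print(z,manip.current_force()-f0,manip.current_wrist_torque())
effector.close(f_grip=40)
for d in (.07,.06,.05,.04,.032,.027,.0245,.023,.022,.021,.020):
    p=at(d,.109); manip.servo_line(p,vel=.06); f=manip.current_force()-f0
    print(d,(manip.current_tool_pos()-p)*1e3,f,manip.current_wrist_torque())
    if f@N<-18 or np.linalg.norm(f)>35: print("stop");break
print(manip.current_clock())
```

```text
gap 0.03917771698339246
0.105 [-1.0372  1.4319 -1.2495] [0.0384 0.1229 0.0408]
0.109 [-0.8975  1.3677 -0.6954] [ 0.0191  0.1257 -0.0042]
0.07 [0.6818 0.1087 0.0236] [-0.5321  1.4009 -2.1792] [0.0558 0.1614 0.0028]
0.06 [0.629  0.1763 0.0406] [-1.0698  1.6256 -1.7642] [0.0654 0.1357 0.0243]
0.05 [0.5664 0.117  0.0535] [-1.1185  1.2213 -1.3374] [0.0546 0.2093 0.0423]
0.04 [0.5554 0.0942 0.076 ] [-1.2803  2.4364 -1.5378] [0.0331 0.1526 0.0041]
0.032 [0.5168 0.1218 0.0612] [-0.4048  2.1481 -0.8958] [ 0.0736  0.1424 -0.0471]
0.027 [0.3825 0.0759 0.0697] [-0.8914  1.0376 -1.6419] [ 0.0386  0.1432 -0.025 ]
0.0245 [0.1187 0.0453 0.0163] [-1.405   2.0782 -1.8688] [-0.0039  0.1254 -0.0344]
0.023 [ 0.0181  0.0506 -0.0099] [-1.0975  2.0908 -2.1961] [0.0582 0.1339 0.0203]
0.022 [-0.8466 -0.0668 -0.2326] [-4.2878  1.7861  0.1232] [ 0.0021  0.782  -0.0538]
0.021 [-1.7631 -0.1381 -0.4438] [-7.2376  0.9621  3.3653] [-0.0407  1.3349 -0.0302]
0.02 [-2.7522 -0.25   -0.6365] [-8.9307  0.7103  3.6946] [-0.0925  1.841  -0.0478]
23.0583
```

Contact came at d = 23 mm, so the collar is seated. Now release, check the knob with the side camera, and go to the guard.

```bash
cat >> h.py <<'E'
SY=.19; X=np.array([np.cos(SY),np.sin(SY),0]); HINGE=np.array([.5503,-.2866,.075])
E
python3 - <<'E'
from h import *
effector.open_jaws()
p=manip.current_tool_pos(); p[2]=.2; manip.servo_line(p,vel=.2)
c=snap("home","side"); im=cv2.imread("pics/home.png")
k=MOUTH-N*.023; pp=proj(c,[k,k-[0,0,.004]]); print(pp)
u,v=pp[0].round().astype(int); w=im[v-18:v+22,u-22:u+22].max(2)
n,lab,st,cen=cv2.connectedComponentsWithStats((w<60).astype(np.uint8))
for i in range(1,n):
    if st[i,4]>20: print(st[i],cen[i]+[u-22,v-18])
t=HINGE-X*.108; t[2]=.112-.012
manip.move_pose([t[0],t[1],.19],down(SY))
s=snap("tab1")
manip.servo_line(t,vel=.12); f0=manip.current_force()
effector.close(f_grip=12); print("gap",manip.current_finger_gap(),manip.current_force()-f0,manip.current_tool_pos()-t,manip.current_clock(),manip.current_q())
E
```

```text
[[268.726  232.8044]
 [268.8272 234.2859]]
[  0   1  31  39 599] [261.3806 236.4324]
gap 0.039868552852224515 [-0.6917  1.4407  2.6577] [-0.0002  0.0008 -0.0001] 27.8417 [ 0.8685  0.4681 -0.389   1.9315  0.2429  0.7886 -1.0359]
```

Tab pinched (gap 39.9 mm for a 40 mm tab). Now swing the guard along its arc.

Run:
```python
from h import *
f0=manip.current_force()
def at(a):
    r=.108; p=HINGE+X*(-r*np.cos(a)+.037*np.sin(a)); p[2]=.075+r*np.sin(a)+.037*np.cos(a)-.012; return p
for a in np.arange(.15,1.56,.15):
    p=at(a); manip.servo_line(p,vel=.12); f=manip.current_force()-f0
    print(round(a,2),(manip.current_tool_pos()-p)*1e3,f,manip.current_finger_gap())
    if np.linalg.norm(f)>30: print("stop");break
else:
    effector.open_jaws(); manip.sleep(.5)
    c=snap("gd","scene")
print(manip.current_clock())
```

```text
0.15 [-0.2359  0.8172  0.1644] [-1.2559  0.5504 -3.192 ] 0.03992152062142936
0.3 [-0.0769  0.8288  0.2869] [-1.7797  3.2248 -2.7159] 0.03959845182761856
0.45 [0.5067 0.8986 0.6369] [-1.9516  2.0217 -1.7889] 0.03980286487743431
0.6 [1.2762 1.0177 0.8977] [-2.1232  2.8923 -1.2521] 0.0399494988606982
0.75 [1.5508 1.0347 0.7857] [-0.7701  3.4012 -1.0788] 0.0397778348349274
0.9 [0.9199 0.8819 0.315 ] [-0.3698  4.1435 -2.1025] 0.040017796220709355
1.05 [ 0.317   0.7139 -0.0191] [ 0.4638  3.758  -2.4407] 0.039520001951709446
1.2 [-0.1728  0.6017 -0.226 ] [ 0.4691  4.334  -3.018 ] 0.03985925203043073
1.35 [-0.4605  0.4907 -0.2651] [ 0.5869  4.2445 -2.4133] 0.03978294121796933
1.5 [-0.6515  0.4116 -0.2767] [ 0.2561  4.2272 -4.4307] 0.03974649656938303
32.275
```

Run:
```python
from h import *
a=cv2.imread("pics/scene0.png").astype(int);c=load("gd")
p=manip.current_tool_pos(); p[2]=.29; manip.servo_line(p,vel=.25)
snap("gd2","scene"); b=cv2.imread("pics/gd2.png").astype(int)
tab=lambda an:HINGE+X*(-.106*np.cos(an)+.037*np.sin(an))+[0,0,.106*np.sin(an)+.037*np.cos(an)]
for an in (0,1.5,1.92):
    u,v=proj(c,tab(an))[0].round().astype(int); print(an,u,v,a[v,u],b[v,u])
B=HINGE-X*.045
manip.servo_line([*B[:2],.25],vel=.2)
effector.close(f_grip=20)
manip.servo_line([*B[:2],.105],vel=.15); f0=manip.current_force()
for z in (.098,.094,.092,.090,.088,.086,.084,.082):
    manip.servo_line([*B[:2],z],vel=.05); f=manip.current_force()-f0
    print(z,manip.current_tool_pos()[2],f)
    if f[2]>16: break
manip.sleep(.3); print(manip.current_force()-f0,manip.current_tool_pos())
print(manip.current_clock())
```

```text
0 157 184 [185 174 180] [133 130 137]
1.5 128 200 [138 135 134] [125 127 121]
1.92 122 224 [118 120 112] [63 60 61]
0.098 0.09801709083117234 [-0.3748 -0.3472 -0.0704]
0.094 0.09415498885798439 [-0.814  -0.7055  0.9979]
0.092 0.09222132464187409 [ 0.2027 -0.3341  4.127 ]
0.09 0.09022386254771786 [-0.1493 -0.6779  3.9566]
0.088 0.08827395198866386 [ 0.4606 -1.75    5.0628]
0.086 0.08723227582474938 [-2.3027  0.4665 11.3868]
0.084 0.08695747607683048 [-7.2609  2.7981 24.8573]
[-6.5368  3.0831 24.503 ] [ 0.5066 -0.2954  0.087 ]
38.1667
```

The button bottomed at its full 7 mm of travel. Retract, check that the guard hasn't moved, and hand in.

Run:
```python
from h import *
p=manip.current_tool_pos(); p[2]=.28; manip.servo_line(p,vel=.2)
snap("end","scene"); c=load("end"); b=cv2.imread("pics/end.png").astype(int); g=cv2.imread("pics/gd2.png").astype(int); a=cv2.imread("pics/scene0.png").astype(int)
an=1.92; T=HINGE+X*(-.106*np.cos(an)+.037*np.sin(an))+[0,0,.106*np.sin(an)+.037*np.cos(an)]
u,v=proj(c,T)[0].round().astype(int); print(b[v,u],g[v,u],np.abs(b-g)[v-12:v+12,u-12:u+12].mean())
k=MOUTH-N*.023; u,v=proj(c,k)[0].round().astype(int); print("knob px",a[v,u],b[v,u],manip.current_clock(),manip.current_force())
print(manip.hand_in())
```

```text
[60 57 60] [63 60 61] 11.815393518518519
knob px [71 68 66] [75 71 70] 39.35 [0.2655 0.1923 0.5465]
the job is handed in; nothing more can be done
None
```

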